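Fit the seed disc that suits the hopper base on the job

ROBOT

A 7-joint arm with a two-finger parallel gripper is mounted at the origin on the work surface. World frame = base frame: x ahead of the robot, y to its left, z up, the work surface at z = 0. Lengths are in m, angles in rad, forces in N, time in s.
With the tool pointing down it reaches from about 0.425 to 0.95 m from the base axis. Payload 4.7 kg.
Tool frame: the origin (TCP) lies between the finger pads; the fingertips stand 25 mm ahead of it and the grasp point (between the pads) lies 6 mm ahead of it; x points along the fingers, z is the direction in which the jaws open and shut, and the axes are right-handed (so a half turn about x gives the same grasp; the last joint's range is limited). The gripper opens to 85 mm and grips with 20 to 120 N. Pads are 22 mm wide; open, the fingers measure 114 mm over their backs; the gripper's body (76 mm by 85 mm) begins 54 mm behind the grasp point. The pads swing forward as they close: fully open they stand 13 mm farther back than shut.
Start: joints at [1.126, 0.469, -0.049, 1.532, 0.024, 1.141, -0.082], TCP at [0.273, -0.617, 0.221] pointing down, gripper open.
Joint ranges: [-2.59, 2.59], [-0.33, 1.99], [-1.39, 1.29], [0.1, 2.45], [-1.04, 4.18], [0.21, 1.99], [-2.66, 2.66]. Speed limits (rad/s): [2.57, 2.57, 3.14, 3.14, 3.14, 3.14, 3.14].

INTERFACE

Orientations are given as a 3x3 rotation matrix whose columns are the frame's x, y, z axes.
In Python, from rig import * gives the robot as it stands. Calls block until the motion is done:
- movep(position, orientation): joint-space move of the TCP to a pose.
- move_l(position, attitude=None, feed=0.15, until_force=None): straight line of the TCP; attitude=None keeps the orientation; feed is the mean speed in m/s. With until_force (N) it stops when the force on the tool has changed by that much, and returns True; else False.
- move_joints(angles): joint-space move.
- command_gripper(opening, newtons=None): finger opening in m; newtons is the grip in N (None keeps the last); returns when the fingers have stopped.
- sleep(seconds).
- inverse_kinematics(position, orientation): joint angles nearest the present ones, or None.
- sense(): the state.
- camera(name): name is "scene" or "side" or "wrist"; returns (picture, depth): 384x512x3 uint8, red, green, blue; 384x512 float32, m along the optical axis (not along the pixel's ray), 0 where there is no reading.
- camera_params(name): a dict with "K" (3x3 intrinsics, pixels), "position" and "rotation" of the camera in the world; the wrist camera has in their place "tool_from_camera" (4x4, takes a point from camera to tool coordinates, whose origin is the TCP and whose axes are the tool frame's). Camera axes: x right, y down, z forward; pixel columns grow to the right and rows downward; lengths in m; the calibration is good to about 2 mm. A picture is of the moment at which its call begins: read the wrist's pose just before it. camera_params takes no time and is no camera call.
A pose or a line that the arm cannot do raises Unreachable and nothing moves.
- finish_job(): hands the job in, once; it reports no verdict.
The state is a dict: "time_s": time; "joint_pos": joint angles; "qd": joint speeds; "joint_efforts": joint torques, N m; "position": TCP position; "tcp_rot": TCP orientation; "wrist_force": force on the tool from outside, world axes, zero at the start; "ft_torque": the same for the moment, N m; "finger_gap": finger opening in m.
Only numpy, scipy, OpenCV 4.12 (cv2) and the standard library are available. Lean on these libraries where they do the work, as an engineer would, in place of code of your own. Each camera call takes 0.05 s, during which the arm holds its last target.

TASK

One of the three hopper bases stands on the job, the one nearest the robot; the other two are in store towards the back of the bench. Take from the slotted stand the seed disc whose size fits that base's recess, lay it down flat on the cork mat with its hub up and let go of it, then take it by the hub and set it hub up in the recess, flat and fully home. Leave the other two discs standing in the stand and do not disturb the other things on the bench.

Things in the scene. Friction and masses are not known exactly. Their poses are not given: they have to be found in the camera images.
- disc_small_mid (a point): the small seed disc, 86 mm across: a round plastic plate 8 mm thick with a plain round hub 32 mm across and 20 mm long on one face (28 mm over all), about 0.09 kg. This point is on its axis, 14 mm from the back face (6 mm above the plate's hub-side face); z points along the axis from the plate out through the hub. It starts standing upright in one of the stand's slots, its hub away from the robot. Its colour means nothing.
- disc_medium_mid (a point): the medium seed disc, 100 mm across: a round plastic plate 8 mm thick with a plain round hub 32 mm across and 20 mm long on one face (28 mm over all), about 0.09 kg. This point is on its axis, 14 mm from the back face (6 mm above the plate's hub-side face); z points along the axis from the plate out through the hub. It starts standing upright in one of the stand's slots, its hub away from the robot. Its colour means nothing.
- disc_large_mid (a point): the large seed disc, 114 mm across: a round plastic plate 8 mm thick with a plain round hub 32 mm across and 20 mm long on one face (28 mm over all), about 0.09 kg. This point is on its axis, 14 mm from the back face (6 mm above the plate's hub-side face); z points along the axis from the plate out through the hub. It starts standing upright in one of the stand's slots, its hub away from the robot. Its colour means nothing.
- base_small_seat (a point): centre of the recess floor of the hopper base for the small disc; z up. The base is a fixed round grey painted casting, 140 mm across at the foot, with a round collar 132 mm across and 42 mm high around a round recess 90 mm across and 12 mm deep, whose floor (this point) is 30 mm above the bench. One of the three bases is on the job, in reach (x below 0.62); the other two stand in store at the back of the bench (x above 0.75).
- base_medium_seat (a point): centre of the recess floor of the hopper base for the medium disc; z up. The base is a fixed round grey painted casting, 140 mm across at the foot, with a round collar 132 mm across and 42 mm high around a round recess 104 mm across and 12 mm deep, whose floor (this point) is 30 mm above the bench. One of the three bases is on the job, in reach (x below 0.62); the other two stand in store at the back of the bench (x above 0.75).
- base_large_seat (a point): centre of the recess floor of the hopper base for the large disc; z up. The base is a fixed round grey painted casting, 140 mm across at the foot, with a round collar 132 mm across and 42 mm high around a round recess 118 mm across and 12 mm deep, whose floor (this point) is 30 mm above the bench. One of the three bases is on the job, in reach (x below 0.62); the other two stand in store at the back of the bench (x above 0.75).
- base_small: the same hopper base for the small disc: centre of its underside, z up
- base_medium: the same hopper base for the medium disc: centre of its underside, z up
- base_large: the same hopper base for the large disc: centre of its underside, z up
- mat_top (a point): centre of the top of the cork mat, 190 mm square and 4 mm thick, fixed to the bench; z up
- stand_center (a point): the slotted steel stand, fixed: centre of its foot plate's top, 6 mm above the bench; z up, x along the row of slots. Slots at x = -85, 0 and 85 mm hold one disc each, whose plate stands across x, resting on two rods with its lowest edge about 12 mm above the bench; slotted fins 52 mm high, 10 mm apart, keep it upright with a little play. The tallest disc reaches 128 mm above the bench. Lift discs straight up; the free space between neighbouring discs is at least 57 mm.
- pin: chrome drive pin lying on the bench, 14 mm across, 70 mm long; leave alone
- washer: bronze thrust washer lying flat, 38 mm across, 5 mm thick; leave alone
- screwdriver: screwdriver lying on the bench; leave alone
- wrench: wrench lying on the bench; leave alone
- brush: brush lying on the bench; leave alone
- tin: aluminium tin, 56 mm across, 70 mm high, standing behind the work area; leave alone
Mind the look-alikes: they are no part of the job. What is shaped like the part that bears disc_small_mid but green is not meant.

How it is judged:
On the way:
1. the disc that fits the base on the job lies flat, hub up, on the cork mat, at rest and let go of (((world x of base_small below 0.67 m and angle between disc_small_mid's own z axis and vertical below 0.06 rad and z of disc_small_mid in the frame of mat_top between 0.011 and 0.0165 m and horizontal distance between disc_small_mid and mat_top below 0.09 m and contact force between disc_small and the arm below 0.05 N and contact force between disc_small and the fingers below 0.05 N and linear speed of disc_small below 0.02 m/s) or (world x of base_medium below 0.67 m and angle between disc_medium_mid's own z axis and vertical below 0.06 rad and z of disc_medium_mid in the frame of mat_top between 0.011 and 0.0165 m and horizontal distance between disc_medium_mid and mat_top below 0.09 m and contact force between disc_medium and the arm below 0.05 N and contact force between disc_medium and the fingers below 0.05 N and linear speed of disc_medium below 0.02 m/s) or (world x of base_large below 0.67 m and angle between disc_large_mid's own z axis and vertical below 0.06 rad and z of disc_large_mid in the frame of mat_top between 0.011 and 0.0165 m and horizontal distance between disc_large_mid and mat_top below 0.09 m and contact force between disc_large and the arm below 0.05 N and contact force between disc_large and the fingers below 0.05 N and linear speed of disc_large below 0.02 m/s))), for 0.2 s.
At the end, for the whole second after the job is handed in: The disc that fits the base on the job lies in that base's recess, hub up (within 0.04 rad), its axis within 5 mm of the recess centre, its back face on the recess floor (within about 2 mm), let go of and at rest; the other two discs still stand in their slots (moved less than 25 mm) (((world x of base_small below 0.67 m and horizontal distance between disc_small_mid and base_small_seat below 0.005 m and angle between disc_small_mid's own z axis and vertical below 0.04 rad and z of disc_small_mid in the frame of base_small_seat between 0.0115 and 0.016 m and linear speed of disc_small below 0.02 m/s and distance of each of disc_medium_mid, disc_large_mid from where it was at the start of the episode below 0.025 m) or (world x of base_medium below 0.67 m and horizontal distance between disc_medium_mid and base_medium_seat below 0.005 m and angle between disc_medium_mid's own z axis and vertical below 0.04 rad and z of disc_medium_mid in the frame of base_medium_seat between 0.0115 and 0.016 m and linear speed of disc_medium below 0.02 m/s and distance of each of disc_small_mid, disc_large_mid from where it was at the start of the episode below 0.025 m) or (world x of base_large below 0.67 m and horizontal distance between disc_large_mid and base_large_seat below 0.005 m and angle between disc_large_mid's own z axis and vertical below 0.04 rad and z of disc_large_mid in the frame of base_large_seat between 0.0115 and 0.016 m and linear speed of disc_large below 0.02 m/s and distance of each of disc_small_mid, disc_medium_mid from where it was at the start of the episode below 0.025 m))); the robot touches nothing.
It fails at once if another thing on the bench is pushed more than 30 mm away (distance of any of pin, washer, screwdriver, wrench, brush, tin from where it was at the start of the episode above 0.03 m).
It fails at once if one of the two discs that do not fit is taken out of its slot or knocked over ((world x of base_small below 0.67 m and distance of disc_medium_mid from where it was at the start of the episode above 0.04 m) or (world x of base_small below 0.67 m and distance of disc_large_mid from where it was at the start of the episode above 0.04 m) or (world x of base_medium below 0.67 m and distance of disc_small_mid from where it was at the start of the episode above 0.04 m) or (world x of base_medium below 0.67 m and distance of disc_large_mid from where it was at the start of the episode above 0.04 m) or (world x of base_large below 0.67 m and distance of disc_small_mid from where it was at the start of the episode above 0.04 m) or (world x of base_large below 0.67 m and distance of disc_medium_mid from where it was at the start of the episode above 0.04 m)).
It also fails if it takes over 59 s, if anything falls off the work surface, if the arm or the gripper's body presses on something with over 40 N, if the wrist force passes 120 N, or if a joint passes its speed limit or range.

## Working session

There is one attempt and no reset: what is moved stays moved. The work goes in short steps, each a Python script; the robot and the scene stay as the last script left them, time stands still between calls to the robot, and variables do not carry over. Pictures are saved under pics/ and viewed, and the job is handed in when it is done.

```bash
ls; mkdir -p pics; python3 - <<'E'
from rig import *
import cv2,numpy as np
for n in ("scene","side","wrist"):
    s=sense()
    p,d=camera(n); cv2.imwrite(f"pics/{n}0.png",p[:,:,::-1]); np.save(f"pics/{n}0.npy",d)
    print(n,camera_params(n))
print(s)
E
```

```text
pics
scene {'K': array([[446.80812912,   0.        , 249.2228551 ],
       [  0.        , 446.80812912, 193.49754636],
       [  0.        ,   0.        ,   1.        ]]), 'position': array([1.14353732, 1.01031188, 0.91710601]), 'rotation': array([[-0.83741177,  0.33478447, -0.4320427 ],
       [ 0.54656787,  0.50965787, -0.66446401],
       [-0.00225827, -0.79257064, -0.60977593]])}
side {'K': array([[401.72513595,   0.        , 249.96055032],
       [  0.        , 401.72513595, 191.90570215],
       [  0.        ,   0.        ,   1.        ]]), 'position': array([ 0.08276464, -0.65376527,  0.60832064]), 'rotation': array([[ 0.84685803, -0.29155111,  0.4447802 ],
       [-0.5312736 , -0.42591643,  0.7323548 ],
       [-0.02407966, -0.85650052, -0.51558416]])}
wrist {'K': array([[277.85078069,   0.        , 253.17652902],
       [  0.        , 277.85078069, 187.34175144],
       [  0.        ,   0.        ,   1.        ]]), 'tool_from_camera': array([[ 8.71465709e-04, -2.94098279e-01,  9.55774787e-01,
        -1.52718642e-01],
       [-8.92021091e-04, -9.55774998e-01, -2.94097531e-01
[... 311 characters left out ...]
14099184, -0.08231781]), 'qd': array([-0.00091669, -0.0011022 , -0.0005911 , -0.00099133,  0.00216455,
        0.00083027, -0.0015951 ]), 'joint_efforts': array([ 4.94470678e-04, -5.11514819e+01, -4.68851009e-02, -2.38390553e+01,
        1.08516013e-02,  4.40061878e-03,  2.99186297e-05]), 'position': array([ 0.27245114, -0.61698495,  0.2195838 ]), 'tcp_rot': array([[-7.48235276e-04,  9.14783635e-01,  4.03943487e-01],
       [ 1.54889315e-03,  4.03944176e-01, -9.14782326e-01],
       [-9.99998521e-01, -5.88071059e-05, -1.71914739e-03]]), 'wrist_force': array([ 0.38980106, -0.92628559, -0.04915289]), 'ft_torque': array([ 0.02590512, -0.02438308, -0.00682053]), 'finger_gap': 0.0856363776058808}
```

View pics/scene0.png

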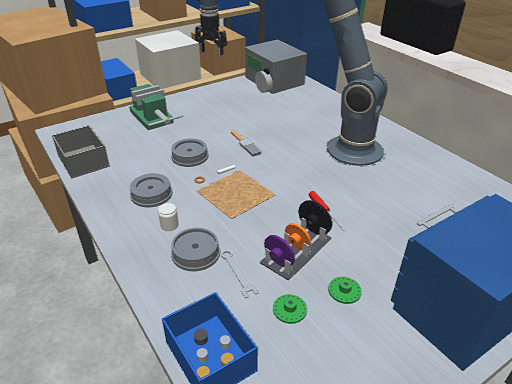

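View pics/side0.png

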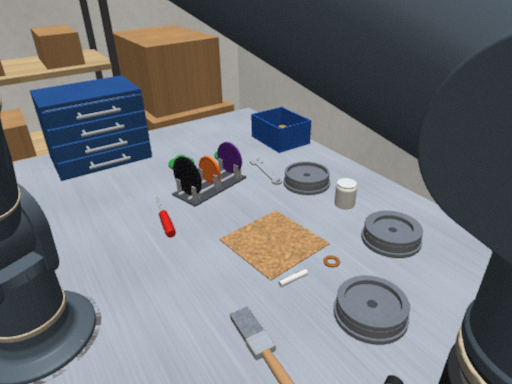

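View pics/wrist0.png

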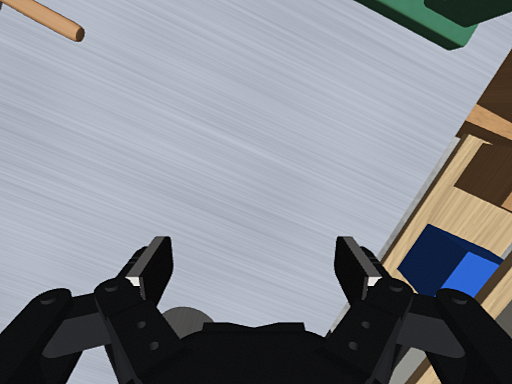

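The pictures show three grey bases: scene (189,152), (151,190) and (195,248). The stand holds purple, orange and black discs at scene (279,250), (297,236) and (316,217). Two green look-alikes lie at (290,307) and (345,289). Next I measure these from depth.

```bash
cat > h.py <<'E'
import numpy as np,cv2
CP={'scene':None}
def cloud(d,P):
    K=P['K'];v,u=np.mgrid[:d.shape[0],:d.shape[1]]
    c=np.stack([(u-K[0,2])*d/K[0,0],(v-K[1,2])*d/K[1,1],d],-1)
    w=c@np.array(P['rotation']).T+np.array(P['position']); w[d<=0]=np.nan
    return w
def circ(xy):
    A=np.c_[2*xy,np.ones(len(xy))];s=np.linalg.lstsq(A,(xy**2).sum(1),rcond=None)[0]
    return s[0],s[1],np.sqrt(s[2]+s[0]**2+s[1]**2)
E
python3 - <<'E'
from rig import *
from h import *
np.set_printoptions(precision=4,suppress=True)
for n,bs in (('scene',[(189,152),(151,190),(195,248)]),('side',[(372,307),(392,232),(307,177)])):
    W=cloud(np.load(f'pics/{n}0.npy'),camera_params(n)); im=cv2.imread(f'pics/{n}0.png')
    np.save(f'pics/{n}W.npy',W)
    print(n,'bench z',np.nanmedian(W[(abs(W[...,2])<.02)][:,2]))
    for u,v in bs:
        c=W[v,u]; print((u,v),c)
        c=c[:2].copy()
        for it in range(4):
            r=np.hypot(W[...,0]-c[0],W[...,1]-c[1])
            m=(r<.075)&(W[...,2]>.037)&(W[...,2]<.047)
            p=W[m]; 
            # outer hull minimal circle
            (cx,cy),R=cv2.minEnclosingCircle(p[:,:2].astype(np.float32)); c=np.array([cx,cy])
        rr=np.hypot(p[:,0]-cx,p[:,1]-cy)
        m2=(r<.03)&(abs(W[...,2]-.03)<.01)
        print('  centre',cx,cy,'R',R,'rim z',np.median(p[:,2]),'inner r pct1,3,5',np.percentile(rr,[1,3,5,10]),'floor z',np.nanmedian(W[m2][:,2]))
    # mat
    hsv=cv2.cvtColor(im,cv2.COLOR_BGR2HSV)
    u,v=(236,194) if n=='scene' else (275,242)
    m=(hsv[...,1]>90)&(abs(W[...,2])<.015)&(np.hypot(*(W[...,:2]-W[v,u,:2]).transpose(2,0,1))<.16)
    k=cv2.connectedComponentsWithStats(m.astype(np.uint8))
    l=k[1]==1+np.argmax(k[2][1:,4]); p=W[l]
    print('mat',cv2.minAreaRect(p[:,:2].astype(np.float32)),np.median(p[:,2]))
    for nm,(u,v) in (dict(purple=(273,247),orange=(291,236),black=(309,217)) if n=='scene' else dict(purple=(230,158),orange=(208,170),black=(186,178))).items():
        col=hsv[v,u].astype(int); print(nm,col,W[v,u])
E
```

```text
scene bench z -0.0009597453290653979
(189, 152) [ 0.5617 -0.2944  0.027 ]
  centre 0.5510897040367126 -0.3033652901649475 R 0.07106262445449829 rim z 0.04035301468875829 inner r pct1,3,5 [0.0462 0.0477 0.0489 0.0514] floor z 0.028565336774603933
(151, 190) [ 0.7733 -0.1551  0.0259]
  centre 0.7723033428192139 -0.16609004139900208 R 0.07028958946466446 rim z 0.04061952527283191 inner r pct1,3,5 [0.043  0.0441 0.0454 0.0471] floor z 0.02926593831414559
(195, 248) [0.7808 0.1728 0.0325]
  centre 0.776295006275177 0.16242438554763794 R 0.06666163355112076 rim z 0.040361085959267295 inner r pct1,3,5 [0.0569 0.0577 0.0582 0.059 ] floor z 0.029105914067699523
mat ((0.5303441286087036, -0.016496241092681885), (0.1914088875055313, 0.19178593158721924), 7.784869194030762) 0.0027076526593518002
purple [137 150  73] [0.6172 0.3177 0.0672]
orange [ 13 203 255] [0.551  0.3108 0.0684]
black [143  25  41] [0.4668 0.2846 0.0793]
side bench z 0.0011821569398681175
(372, 307) [ 0.5485 -0.3158  0.0299]
  centre 0.5530468225479126 -0.3089252710342407 R 0.06699753552675247 rim z 0.042317215695394705 inner r pct1,3,5 [0.0514 0.0518 0.0521 0.0528] floor z 0.030776126971019835
(392, 232) [ 0.7602 -0.1782  0.0308]
  centre 0.7684584856033325 -0.16988766193389893 R 0.067735955119133 rim z 0.04252236165807266 inner r pct1,3,5 [0.0438 0.0447 0.0451 0.0462] floor z 0.030896202129684025
(307, 177) [0.7639 0.142  0.032 ]
  centre 0.773246705532074 0.15832839906215668 R 0.0676681324839592 rim z 0.04172141599875556 inner r pct1,3,5 [0.0558 0.0567 0.0576 0.0589] floor z 0.031085897205510804
mat ((0.5278917551040649, -0.021640554070472717), (0.19106903672218323, 0.18844783306121826), 7.048099994659424) 0.004950274712059888
purple [137 161  68] [0.6088 0.3245 0.0641]
orange [ 11 204 134] [0.523  0.3054 0.0568]
black [158  68  15] [0.4424 0.2809 0.0665]
```

```bash
python3 - <<'E'
import cv2
a=cv2.imread('pics/scene0.png')[185:285,240:350];b=cv2.imread('pics/side0.png')[130:210,160:260]
cv2.imwrite('pics/c1.png',cv2.resize(a,None,fx=6,fy=6,interpolation=2));cv2.imwrite('pics/c2.png',cv2.resize(b,None,fx=7,fy=7,interpolation=2))
E
```

```text
(no output)
```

View pics/c1.png

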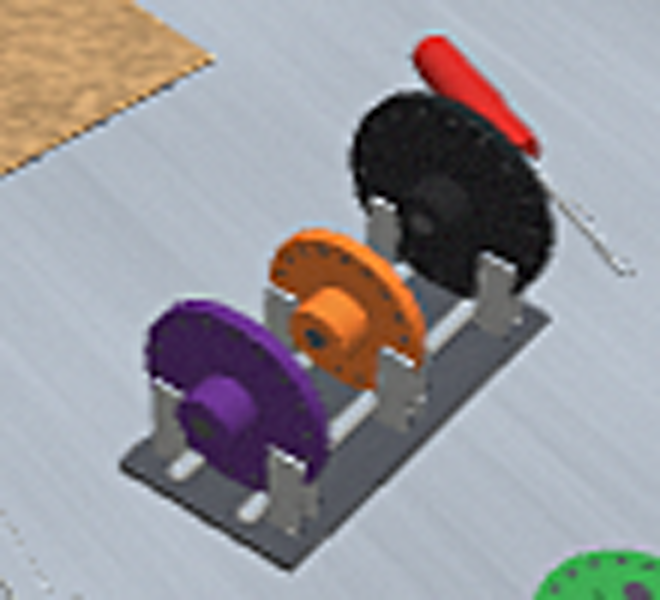

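View pics/c2.png

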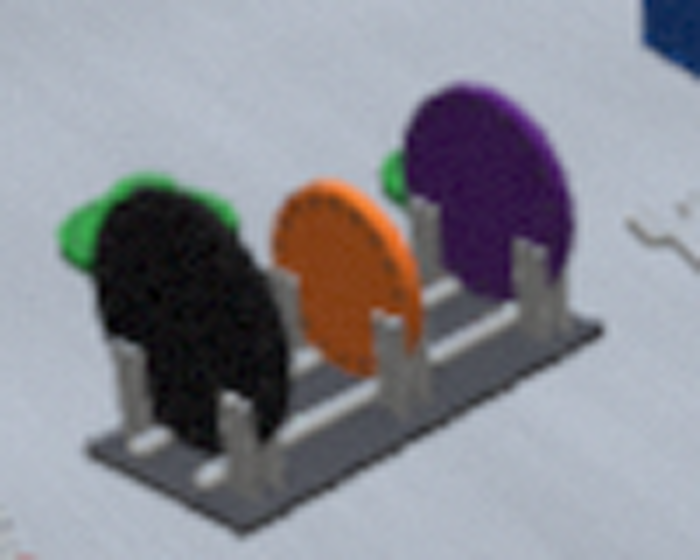

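The job base at scene (189,152), world (0.552,-0.306), has an inner radius of about 52 mm, so it takes the medium disc. The store bases measure about 45 and 58 mm. Orange is clearly the smallest disc. I still need to size purple and black.

```bash
python3 - <<'E'
from h import *
np.set_printoptions(precision=4,suppress=True)
for n in('scene','side'):
    W=np.load(f'pics/{n}W.npy'); im=cv2.imread(f'pics/{n}0.png'); h=cv2.cvtColor(im,cv2.COLOR_BGR2HSV)
    roi=(W[...,0]>.38)&(W[...,0]<.72)&(W[...,1]>.2)&(W[...,1]<.4)&(W[...,2]>.015)
    H,S,V=h[...,0],h[...,1],h[...,2]
    ms=dict(purple=(abs(H.astype(int)-137)<12)&(S>70),orange=(H<22)&(S>150),black=(V<75)&(W[...,0]<.51)&~((H>125)&(S>70)&(V>35)))
    for k,m in ms.items():
        m=m&roi; m=cv2.morphologyEx(m.astype(np.uint8),cv2.MORPH_OPEN,np.ones((2,2)))>0
        p=W[m]; c=np.median(p,0)
        p=p[np.linalg.norm(p-c,axis=1)<.08]
        for _ in range(6):
            c=p.mean(0); nrm=np.linalg.svd(p-c,full_matrices=False)[2][2]; q=p[abs((p-c)@nrm)<.004]
            if len(q)<50: break
            p=q
        nrm*=np.sign(nrm[0])
        if 1:
            e1=np.cross([0,0,1],nrm);e1/=np.linalg.norm(e1);e2=np.cross(nrm,e1)
            uv=np.c_[(p-c)@e1,(p-c)@e2].astype(np.float32)
            (a,b),R=cv2.minEnclosingCircle(uv)
            # trimmed circle from boundary in upper half
            print(n,k,len(p),'n',nrm,'cen',c+a*e1+b*e2,'R',R,'ztop',np.percentile(p[:,2],99.5),'width',np.percentile(uv[:,0],[.5,99.5]),np.ptp(np.percentile(uv[:,0],[.5,99.5])))
E
```

```text
<stdin>:13: RuntimeWarning: Mean of empty slice.
  ret = um.true_divide(
Traceback (most recent call last):
IndexError: index 2 is out of bounds for axis 0 with size 0
```

```bash
cat > seg.py <<'E'
from h import *
np.set_printoptions(precision=4,suppress=True)
for n in('scene','side'):
    W=np.load(f'pics/{n}W.npy'); im=cv2.imread(f'pics/{n}0.png'); h=cv2.cvtColor(im,cv2.COLOR_BGR2HSV)
    roi=(W[...,0]>.38)&(W[...,0]<.72)&(W[...,1]>.2)&(W[...,1]<.4)&(W[...,2]>.03)
    H,S,V=h[...,0].astype(int),h[...,1].astype(int),h[...,2].astype(int)
    ms=dict(purple=(abs(H-137)<12)&(S>70)&(W[...,0]>.57),orange=(H<22)&(S>150),black=(V<75)&(W[...,0]<.51))
    for k,m in ms.items():
        m=m&roi
        p=W[m]
        if len(p)<50: print(n,k,'few',len(p),(m).sum(),roi.sum());continue
        c=np.median(p,0)
        p=p[np.linalg.norm(p-c,axis=1)<.08]
        # RANSAC plane
        rng=np.random.default_rng(0);best=0
        for _ in range(500):
            a=p[rng.choice(len(p),3,False)];nn=np.cross(a[1]-a[0],a[2]-a[0]);l=np.linalg.norm(nn)
            if l<1e-5: continue
            i=abs((p-a[0])@(nn/l))<.003
            if i.sum()>best: best=i.sum();I=i
        q=p[I];c=q.mean(0);nrm=np.linalg.svd(q-c)[2][2];nrm*=np.sign(nrm[0])
        e1=np.cross([0,0,1],nrm);e1/=np.linalg.norm(e1);e2=np.cross(nrm,e1)
        uv=np.c_[(q-c)@e1,(q-c)@e2].astype(np.float32)
        (a,b),R=cv2.minEnclosingCircle(uv)
        print(n,k,len(p),len(q),'n',nrm,'cen',c+a*e1+b*e2,'R',R,'ztop',np.percentile(q[:,2],99.5),'width',np.ptp(np.percentile(uv[:,0],[.5,99.5])))
E
python3 seg.py
```

```text
scene purple 549 393 n [ 0.9578  0.287  -0.0136] cen [0.6127 0.3366 0.0661] R 0.05016743019223213 ztop 0.11277300394949206 width 0.09618667691946031
scene orange 378 238 n [ 0.9622  0.2713 -0.0231] cen [0.5305 0.3128 0.058 ] R 0.04282626882195473 ztop 0.0974464367319828 width 0.08359686693176627
scene black 694 515 n [ 0.9587  0.2823 -0.0347] cen [0.4496 0.2872 0.0714] R 0.05842064693570137 ztop 0.1271084254785776 width 0.10880178391933441
side purple 448 403 n [ 0.9562  0.291  -0.0302] cen [0.6061 0.3277 0.0674] R 0.048553451895713806 ztop 0.11426459792712355 width 0.09207489088177681
side orange 320 291 n [ 0.9588  0.2826 -0.0271] cen [0.5241 0.3054 0.0613] R 0.04134781286120415 ztop 0.09990108327022154 width 0.07688773628324272
side black 671 618 n [ 0.9577  0.2865 -0.0272] cen [0.4429 0.2814 0.0744] R 0.05667691305279732 ztop 0.12785271347330376 width 0.10863218804821366
```

Purple (scene (279,250)) is the medium disc: radius 50 mm and top at 0.113 m. Orange (297,236) has a radius of 43 mm and black (316,217) 57 mm. The green discs are look-alikes lying on the bench. The enlarged crops confirm that purple's hub faces away from the robot. Next is a wrist look at the base and a reachability check for the planned poses.

```bash
cat >> h.py <<'E'
def R_from(x,z):
    x=np.array(x,float);x/=np.linalg.norm(x);z=np.array(z,float);z-=x*(x@z);z/=np.linalg.norm(z)
    return np.c_[x,np.cross(z,x),z]
def wcloud(d,s,P):
    T=np.array(P['tool_from_camera']);R=np.array(s['tcp_rot'])
    return cloud(d,dict(K=P['K'],rotation=R@T[:3,:3],position=R@T[:3,3]+np.array(s['position'])))
E
python3 - <<'E'
from rig import *
from h import *
np.set_printoptions(precision=3,suppress=True)
def tr(lbl,p,R):
    try: q=inverse_kinematics(p,R)
    except Exception as e: q=e
    print(lbl,q)
n=np.array([.958,.287,0]);n/=np.linalg.norm(n)
for s in(1,-1):
    tr(f'grasp{s}',[.6095,.332,.11],R_from([0,0,-1],s*n)); tr(f'lift{s}',[.6095,.332,.27],R_from([0,0,-1],s*n))
    for yaw in (-40,-20,0,20,40):
      for th in(25,30,38):
        a=np.radians(yaw);t=np.radians(th);f=np.array([np.cos(a),np.sin(a),0])
        x=f*np.cos(t)-np.array([0,0,1])*np.sin(t)
        z=f*np.sin(t)+np.array([0,0,1])*np.cos(t)
        # disc centre at mat centre when down; grasp ~ .041 behind centre, tcp .047
        C=np.array([.53,-.018,.008+.05*np.sin(t)])
        p=C-x*.047
        tr(f'lay s{s} yaw{yaw} th{th}',p,R_from(x,s*z))
for yaw in(0,90,180,-90,45,-45):
    a=np.radians(yaw); tr(f'base{yaw}',[.552,-.306,.2],R_from([0,0,-1],[np.cos(a),np.sin(a),0]))
    tr(f' mat{yaw}',[.53,-.018,.05],R_from([0,0,-1],[np.cos(a),np.sin(a),0]))
E
```

```text
grasp1 [ 0.053  0.836 -1.024  1.548  0.751  1.192 -0.822]
lift1 [ 0.081  0.711 -1.124  1.379  0.636  1.438 -0.732]
lay s1 yaw-40 th25 None
lay s1 yaw-40 th30 None
lay s1 yaw-40 th38 None
lay s1 yaw-20 th25 None
lay s1 yaw-20 th30 None
lay s1 yaw-20 th38 None
lay s1 yaw0 th25 None
lay s1 yaw0 th30 None
lay s1 yaw0 th38 None
lay s1 yaw20 th25 None
lay s1 yaw20 th30 None
lay s1 yaw20 th38 None
lay s1 yaw40 th25 None
lay s1 yaw40 th30 None
lay s1 yaw40 th38 None
grasp-1 [ 0.115  0.925 -1.185  1.544  0.882  1.282  2.239]
lift-1 [ 0.1    0.739 -1.18   1.377  0.677  1.461  2.382]
lay s-1 yaw-40 th25 None
lay s-1 yaw-40 th30 None
lay s-1 yaw-40 th38 None
lay s-1 yaw-20 th25 None
lay s-1 yaw-20 th30 None
lay s-1 yaw-20 th38 None
lay s-1 yaw0 th25 None
lay s-1 yaw0 th30 None
lay s-1 yaw0 th38 None
lay s-1 yaw20 th25 None
lay s-1 yaw20 th30 None
lay s-1 yaw20 th38 None
lay s-1 yaw40 th25 None
lay s-1 yaw40 th30 None
lay s-1 yaw40 th38 None
base0 [ 0.731  0.446 -0.401  1.65   0.192  1.084  0.275]
 mat0 [ 0.38   0.515 -0.545  2.004  0.395  0.726 -0.408]
base90 [ 0.938  0.509 -0.706  1.638  0.358  1.128  1.709]
 mat90 [ 0.498  0.559 -0.705  1.998  0.517  0.769  1.055]
base180 [ 0.277  0.416  0.221  1.679 -0.102  1.058 -2.612]
 mat180 [-0.821  0.743  1.108  2.07  -0.879  0.905 -2.347]
base-90 [ 0.51   0.417 -0.096  1.664  0.044  1.063 -1.17 ]
 mat-90 [ 0.176  0.471 -0.28   2.016  0.201  0.681 -1.803]
base45 [ 0.836  0.473 -0.552  1.644  0.271  1.103  0.995]
 mat45 [ 0.464  0.545 -0.658  2.     0.481  0.755  0.301]
base-45 [ 0.616  0.427 -0.241  1.657  0.113  1.071 -0.443]
 mat-45 [ 0.279  0.489 -0.412  2.01   0.297  0.7   -1.105]
```

```bash
python3 - <<'E'
from rig import *
from h import *
np.set_printoptions(precision=2,suppress=True)
for s in(1,-1):
  for th in(15,20,25,30,35,40,50,60):
    ok=[]
    for yaw in range(-180,180,15):
        a=np.radians(yaw);t=np.radians(th);f=np.array([np.cos(a),np.sin(a),0]);u=np.array([0,0,1])
        x=f*np.cos(t)-u*np.sin(t); z=f*np.sin(t)+u*np.cos(t)
        q=inverse_kinematics(np.array([.53,-.018,.008+.05*np.sin(t)])-x*.047,R_from(x,s*z))
        if q is not None: ok.append((yaw,q))
    print(s,th,[o[0] for o in ok], ok[len(ok)//2][1] if ok else '')
E
```

```text
1 15 [-135, -120, -105, -90, -75, -60, 60, 75, 90, 105, 120, 135] [ 1.54  1.45 -1.2   2.1  -0.08  0.48  1.9 ]
1 20 [-150, -135, -120, -105, -90, -75, -60, 60, 75, 90, 105, 120, 135, 150] [ 1.5   1.35 -1.19  2.12 -0.1   0.44  1.86]
1 25 [-150, -135, -120, -105, -90, -75, -60, 60, 75, 90, 105, 120, 135, 150] [ 1.22  0.94 -0.79  2.15 -0.97  0.64  2.59]
1 30 [-165, -150, -135, -120, -105, -90, -75, -60, 60, 75, 90, 105, 120, 135, 150, 165] [ 1.23  0.89 -0.84  2.16 -0.89  0.57  2.45]
1 35 [-180, -165, -150, -135, -120, -105, -90, -75, -60, 60, 75, 90, 105, 120, 135, 150, 165] [-1.35  0.87  0.93  2.28  0.75  0.44 -2.36]
1 40 [-180, -165, -150, -135, -120, -105, -90, -75, -60, 60, 75, 90, 105, 120, 135, 150, 165] [-1.18  0.68  0.73  2.28  0.92  0.56 -2.46]
1 50 [-180, -165, -150, -135, -120, -105, -90, -75, -60, -45, 30, 45, 60, 75, 90, 105, 120, 135, 150, 165] [ 1.28  0.74 -1.28  2.39  1.86  0.22 -0.99]
1 60 [-180, -165, -150, -135, -120, -105, -90, -75, -60, -45, -30, -15, 0, 15, 30, 45, 60, 75, 90, 105, 120, 135, 150, 165] [ 0.92  0.48 -1.17  2.38  1.61  0.48 -1.55]
-1 15 [-135, -120, -1
[... 412 characters left out ...]
 -60, -45, 60, 75, 90, 105, 120, 135, 150, 165] [-0.34  0.68 -0.43  2.4   1.64  1.3   0.13]
-1 35 [-180, -165, -150, -135, -120, -105, -90, -75, -60, -45, 60, 75, 90, 105, 120, 135, 150, 165] [-0.46  0.57 -0.24  2.41  1.6   1.07  0.22]
-1 40 [-180, -165, -150, -135, -120, -105, -90, -75, -60, -45, 60, 75, 90, 105, 120, 135, 150, 165] [-0.4   0.5  -0.24  2.39  1.55  0.97  0.34]
-1 50 [-180, -165, -150, -135, -120, -105, -90, -75, -60, -45, 30, 45, 60, 75, 90, 105, 120, 135, 150, 165] [ 1.28  0.74 -1.28  2.39  1.86  0.22  2.15]
-1 60 [-180, -165, -150, -135, -120, -105, -90, -75, -60, -45, -30, -15, 0, 15, 30, 45, 60, 75, 90, 105, 120, 135, 150, 165] [ 0.63  0.32 -0.8   2.39  1.62  0.27  1.52]
```

```bash
python3 - <<'E'
from rig import *
from h import *
np.set_printoptions(precision=4,suppress=True)
a=np.radians(-66); movep([.552,-.306,.2],R_from([0,0,-1],[np.cos(a),np.sin(a),0]))
s=sense();p,d=camera('wrist');cv2.imwrite('pics/w1.png',p[:,:,::-1]);W=wcloud(d,s,camera_params('wrist'));np.save('pics/w1.npy',W)
print(s['time_s'],s['position'])
c=np.array([.552,-.306])
for it in range(4):
    r=np.hypot(W[...,0]-c[0],W[...,1]-c[1])
    m=(r<.075)&(W[...,2]>.038)&(W[...,2]<.046); q=W[m]
    (cx,cy),R=cv2.minEnclosingCircle(q[:,:2].astype(np.float32)); c=np.array([cx,cy])
rr=np.hypot(q[:,0]-cx,q[:,1]-cy)
print('outer',c,R,np.percentile(rr,[1,3,5]),np.median(q[:,2]))
fl=(r<.05)&(abs(W[...,2]-.03)<.004); print('floor',np.median(W[fl][:,2]),cv2.minEnclosingCircle(W[fl][:,:2].astype(np.float32)))
S=np.load('pics/sceneW.npy')
for u,v in((226,169),(200,179),(168,211)):print((u,v),S[v,u])
E
```

```text
1.7 [ 0.5511 -0.308   0.2   ]
outer [ 0.5541 -0.3074] 0.06600065529346466 [0.0517 0.052  0.0522] 0.0412205014472207
floor 0.02933875166095684 ((0.5541089773178101, -0.3074665665626526), 0.05005757138133049)
(226, 169) [ 0.4909 -0.146   0.0089]
(200, 179) [ 0.5924 -0.1547 -0.0005]
(168, 211) [0.7902 0.0248 0.0687]
```

View pics/w1.png

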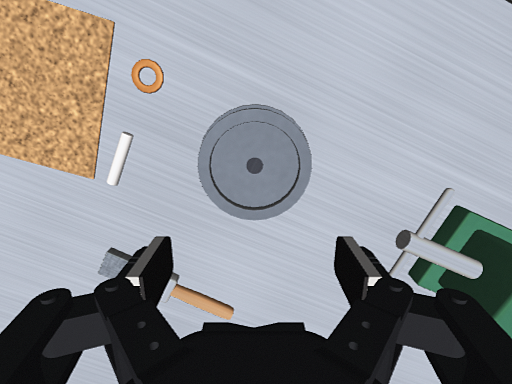

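The wrist view shows the base on the job at (254,162), with centre (0.554,-0.307), rim at z=0.041 and inner radius 52 mm, so medium is confirmed. The pin is at (119,158) and the washer at (147,76). Now I move to the stand.

```bash
python3 - <<'E'
from rig import *
from h import *
np.set_printoptions(precision=4,suppress=True)
n=np.array([.958,.287,0])
movep([.58,-.0,.27],R_from([0,0,-1],n))
movep([.6095,.332,.23],R_from([0,0,-1],n))
s=sense();p,d=camera('wrist');cv2.imwrite('pics/w2.png',p[:,:,::-1]);W=wcloud(d,s,camera_params('wrist'));np.save('pics/w2.npy',W)
print(s['time_s'],s['position'],s['joint_pos'])
h=cv2.cvtColor(p,cv2.COLOR_RGB2HSV);H,S=h[...,0].astype(int),h[...,1]
m=(abs(H-137)<12)&(S>70)&(W[...,2]>.03)&(W[...,2]<.125)&(W[...,0]>.57)
q=W[m];print(m.sum(),q.min(0),q.max(0))
for z in(.1,.085,.07):
    t=q[abs(q[:,2]-z)<.006]; 
    if len(t)>5: print(z,len(t),cv2.minAreaRect(t[:,:2].astype(np.float32)))
t=q[q[:,2]>.105]; print('top',t.mean(0),cv2.minAreaRect(t[:,:2].astype(np.float32)))
E
```

```text
4.2167 [0.6108 0.3296 0.23  ] [-0.152   0.5701 -0.6304  1.4448  0.3451  1.2385 -0.5319]
1143 [0.5911 0.2913 0.0423] [0.8332 0.4841 0.1133]
0.1 178 ((0.6092422008514404, 0.3348134458065033), (0.007150308229029179, 0.0777154266834259), 16.262588500976562)
0.085 64 ((0.6988129019737244, 0.4179266691207886), (0.2879730463027954, 0.08277831226587296), 42.23512649536133)
0.07 248 ((0.6144610047340393, 0.3545618951320648), (0.021890349686145782, 0.06725652515888214), 26.88934326171875)
top [0.6088 0.3365 0.11  ] ((0.60934978723526, 0.3351101875305176), (0.007320929318666458, 0.05392487719655037), 16.24698829650879)
```

View pics/w2.png

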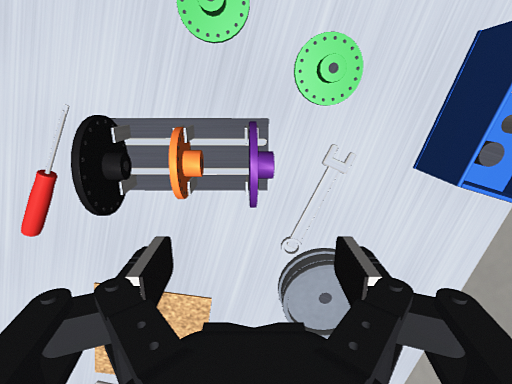

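The wrist view shows purple (the medium disc) at (253,165), with plate top at (0.609,0.335,0.113) and yaw 16.25°. I grip its rim above the hub and lift straight up.

```bash
python3 - <<'E'
from rig import *
from h import *
np.set_printoptions(precision=4,suppress=True)
a=np.radians(16.25);n=np.array([np.cos(a),np.sin(a),0]);R=R_from([0,0,-1],n)
command_gripper(.042,60)
move_l([.6093,.335,.16],R,feed=.15)
print(move_l([.6093,.335,.109],R,feed=.08,until_force=8)); s=sense();print(s['position'],s['wrist_force'])
command_gripper(0.0,60); s=sense();print('gap',s['finger_gap'],s['wrist_force'],s['time_s'])
p0=s['position']
move_l([p0[0],p0[1],.26],R,feed=.12)
s=sense();print(s['time_s'],s['finger_gap'],s['position'],s['joint_pos'])
p,d=camera('wrist');cv2.imwrite('pics/w3.png',p[:,:,::-1])
p,d=camera('side');cv2.imwrite('pics/s3.png',p[:,:,::-1])
for sg in(1,):
  for th in(25,28,32):
    for yaw in(60,75,90,105,120,135):
        aa=np.radians(yaw);t=np.radians(th);f=np.array([np.cos(aa),np.sin(aa),0]);u=np.array([0,0,1])
        x=f*np.cos(t)-u*np.sin(t); z=f*np.sin(t)+u*np.cos(t)
        print(th,yaw,[inverse_kinematics(np.array([.53,-.018,.008+.05*np.sin(t)+dz])-x*.047,R_from(x,sg*z)) for dz in(0,.12)])
E
```

```text
False
[0.6095 0.3353 0.1092] [-0.04   -0.1989  0.7641]
gap -0.0001048728495330335 [-0.5906 -1.1762 -0.3691] 6.6417
8.05 8.745613333059567e-05 [0.609  0.3346 0.2589] [-0.1583  0.5532 -0.6367  1.4044  0.3305  1.2933 -0.5306]
25 60 [array([ 1.4709,  1.2439, -1.1906,  2.1391, -0.1087,  0.419 ,  1.7978]), array([ 1.5103,  0.9676, -1.2731,  2.1345, -0.4314,  0.565 ,  1.8858])]
25 75 [array([ 1.3753,  1.2718, -1.192 ,  1.949 ,  0.0069,  0.7453,  1.7783]), array([ 1.3708,  0.9762, -1.1793,  1.9463, -0.3336,  0.8717,  1.9051])]
25 90 [array([ 1.2504,  1.3039, -1.1923,  1.7633,  0.0725,  1.0403,  1.8117]), array([ 1.2735,  1.1147, -1.2574,  1.7596, -0.0931,  1.1282,  1.7842])]
25 105 [array([ 1.1458,  1.4336, -1.3203,  1.5853,  0.2604,  1.339 ,  1.7421]), array([ 1.1203,  1.1515, -1.2253,  1.5842, -0.036 ,  1.3887,  1.8413])]
25 120 [array([ 0.9825,  1.415 , -1.267 ,  1.4254,  0.2496,  1.5724,  1.8739]), array([ 0.9824,  1.2284, -1.2676,  1.4229,  0.0728,  1.634 ,  1.857 ])]
25 135 [array([ 0.8338,  1.4339, -1.2656,  1.2873,  0.307 ,  1.7946,  1.9675]), array([ 0.8387,  1.2786, -1.2921,  1.284
[... 1149 characters left out ...]
,  0.7576,  1.4182]), array([ 1.3435,  0.8625, -1.1719,  1.948 , -0.3101,  0.8669,  1.8383])]
32 90 [array([ 1.2716,  1.3136, -1.3177,  1.7957,  0.2766,  1.0292,  1.5978]), array([ 1.2349,  0.9685, -1.193 ,  1.7737, -0.1328,  1.1132,  1.8067])]
32 105 [array([ 1.127 ,  1.3125, -1.2773,  1.6305,  0.2556,  1.2773,  1.7456]), array([ 1.1191,  1.0788, -1.2467,  1.6077,  0.0193,  1.3578,  1.797 ])]
32 120 [array([ 0.9832,  1.3301, -1.26  ,  1.4804,  0.2857,  1.5096,  1.8606]), array([ 0.9846,  1.1505, -1.2726,  1.4571,  0.1171,  1.5922,  1.8475])]
32 135 [array([ 0.8439,  1.3531, -1.2569,  1.3523,  0.3441,  1.7206,  1.9708]), array([ 0.8462,  1.1971, -1.2834,  1.3284,  0.1981,  1.8058,  1.9327])]
```

View pics/w3.png

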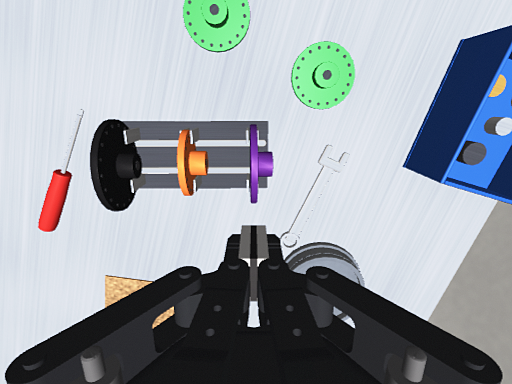

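View pics/s3.png

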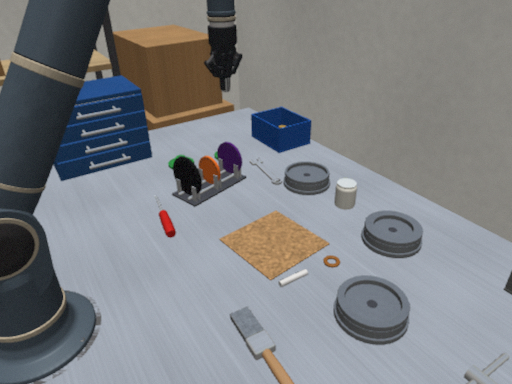

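The grip missed: the gap closed to 0 and purple is still in its slot at (254,163). Before retrying I check where the fingertips really are, using the wrist depth.

```bash
python3 - <<'E'
from rig import *
from h import *
np.set_printoptions(precision=4,suppress=True)
s=sense();p,d=camera('wrist');P=camera_params('wrist');W=wcloud(d,s,P)
T=(W-np.array(s['position']))@np.array(s['tcp_rot'])
for v in range(220,320,8): print(v,[T[v,u] for u in(246,250,260)],p[v,246])
h=cv2.cvtColor(p,cv2.COLOR_RGB2HSV);H,S=h[...,0].astype(int),h[...,1]
m=(abs(H-137)<12)&(S>70)&(W[...,2]>.09)&(W[...,2]<.125)&(W[...,0]>.57)&(W[...,0]<.65)
q=W[m];print(q.mean(0),q.max(0),cv2.minAreaRect(q[:,:2].astype(np.float32)))
m=(abs(T[...,2])<.01)&(T[...,0]<.06)&(abs(T[...,1])<.04)&(T[...,0]>-.06)
print('fingertip max x',np.percentile(T[m][:,0],[50,95,99,100]),T[m][np.argsort(T[m][:,0])[-20:]])
p,d=camera('scene');cv2.imwrite('pics/sc4.png',cv2.resize(p[150:300,180:380,::-1],None,fx=4,fy=4))
E
```

```text
220 [array([ 0.2593, -0.1056, -0.0119]), array([ 0.2593, -0.1057, -0.0055]), array([ 0.2588, -0.1055,  0.0106])] [224 229 237]
228 [array([-0.0175,  0.0116, -0.0041]), array([-0.0175,  0.0117, -0.002 ]), array([-0.0172,  0.0115,  0.0033])] [99 98 96]
236 [array([-0.0261,  0.0113, -0.0039]), array([-0.0261,  0.0113, -0.0019]), array([-0.0277,  0.0122,  0.0031])] [101  99  99]
244 [array([-0.0348,  0.0116, -0.0037]), array([-0.0358,  0.0121, -0.0018]), array([-0.0357,  0.0121,  0.0029])] [101  99  98]
252 [array([-0.0421,  0.0116, -0.0035]), array([-0.0419,  0.0114, -0.0018]), array([-0.0418,  0.0114,  0.0027])] [98 97 97]
260 [array([-0.0467,  0.0103, -0.0034]), array([-0.0466,  0.0103, -0.0017]), array([-0.0466,  0.0103,  0.0026])] [255 255 255]
268 [array([-0.0569,  0.013 , -0.0032]), array([-0.0479,  0.0071, -0.0017]), array([-0.0558,  0.0123,  0.0024])] [25 26 25]
276 [array([-0.0618,  0.0128, -0.0031]), array([-0.0475,  0.0028, -0.0017]), array([-0.0598,  0.0113,  0.0023])] [21 22 22]
284 [array([-0.0643,  0.011 , -0.003 ]), array([-0.0476, -0.0012, -0.0017]), array([-0.0615,  0.
[... 568 characters left out ...]
] ((0.6093016862869263, 0.3354542851448059), (0.007035383488982916, 0.08066091686487198), 16.090269088745117)
fingertip max x [-0.0472 -0.0193 -0.0161 -0.014 ] [[-0.016   0.0121 -0.0063]
 [-0.0159  0.0115  0.005 ]
 [-0.0159  0.0121 -0.0047]
 [-0.0158  0.0073 -0.0075]
 [-0.0155  0.0119 -0.0058]
 [-0.0154  0.0118  0.0012]
 [-0.0153  0.0118 -0.0015]
 [-0.0152  0.0112 -0.002 ]
 [-0.0152  0.0117  0.0055]
 [-0.0152  0.0117  0.0034]
 [-0.0151  0.0117  0.0007]
 [-0.0151  0.0117  0.0001]
 [-0.0151  0.0117  0.005 ]
 [-0.0151  0.0117 -0.0037]
 [-0.015   0.0116  0.0028]
 [-0.0148  0.0116 -0.0004]
 [-0.0148  0.0116 -0.0031]
 [-0.0148  0.0116 -0.001 ]
 [-0.0148  0.0116  0.0018]
 [-0.014   0.0112  0.0023]]
```

```bash
python3 - <<'E'
import cv2
cv2.imwrite('pics/w3c.png',cv2.resize(cv2.imread('pics/w3.png')[130:330,180:330],None,fx=3,fy=3))
E
```

```text
(no output)
```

View pics/w3c.png

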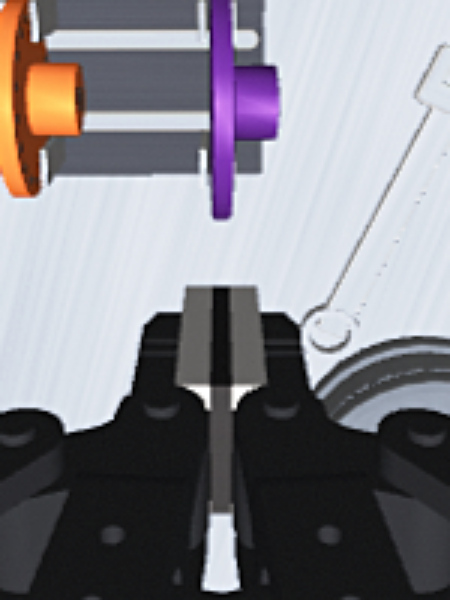

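View pics/sc4.png

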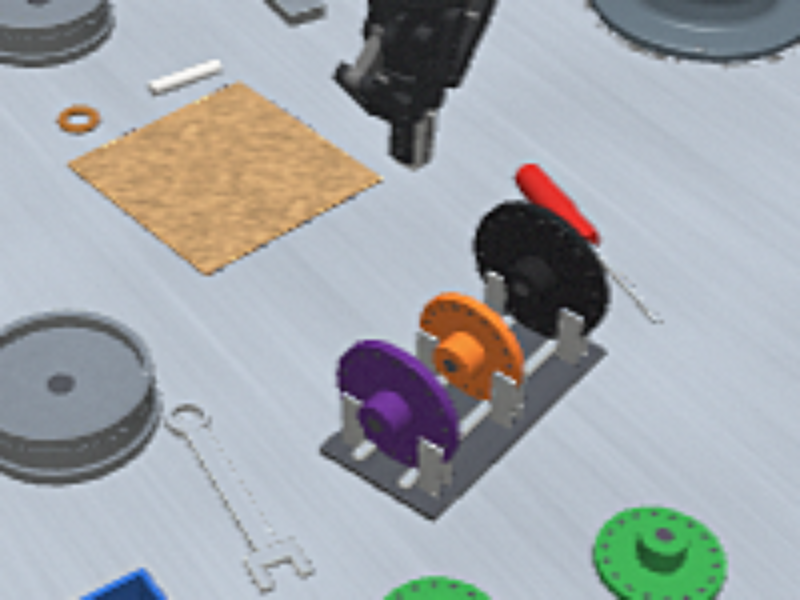

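The wrist depth puts the fingertips 15 mm behind the TCP, where the description says 25 mm ahead of it. That is a 40 mm disagreement. I check it independently with the scene camera.

```bash
python3 - <<'E'
from rig import *
from h import *
np.set_printoptions(precision=4,suppress=True)
s=sense();print(s['position'],s['time_s'])
for n in('scene','side'):
    p,d=camera(n);W=cloud(d,camera_params(n))
    T=(W-np.array(s['position']))@np.array(s['tcp_rot'])
    m=(abs(T[...,2])<.05)&(abs(T[...,1])<.03)&(T[...,0]<.06)&(T[...,0]>-.06)
    q=T[m];o=np.argsort(q[:,0])[-8:];print(n,m.sum(),q[o])
E
```

```text
[0.6092 0.3348 0.2593] 8.25
scene 168 [[-0.0113  0.0059  0.0053]
 [-0.0108 -0.0024  0.0062]
 [-0.0102 -0.0046  0.0072]
 [-0.01    0.0091  0.0055]
 [-0.0098 -0.0092  0.0052]
 [-0.0095  0.0027  0.0049]
 [-0.0091  0.0006  0.0061]
 [-0.0089  0.0065  0.0059]]
side 172 [[-0.0149 -0.0092  0.0002]
 [-0.0144  0.0008 -0.0056]
 [-0.0144 -0.0104  0.003 ]
 [-0.0142 -0.0098 -0.0084]
 [-0.0139  0.0043 -0.0061]
 [-0.012  -0.0069 -0.0016]
 [-0.012   0.0112 -0.0034]
 [-0.0119 -0.002  -0.0047]]
```

All three cameras agree: the real fingertips are at x ≈ -0.014 in the reported tool frame, so TCP commands need shifting 39 mm forward. I redo the grasp with that offset.

```bash
echo "TIP=-0.014" >> h.py; python3 - <<'E'
from rig import *
from h import *
np.set_printoptions(precision=4,suppress=True)
a=np.radians(16.2);n=np.array([np.cos(a),np.sin(a),0]);R=R_from([0,0,-1],n)
command_gripper(.042,60)
move_l([.6093,.3353,.12],R,feed=.2)
print(move_l([.6093,.3353,.071],R,feed=.07,until_force=8)); s=sense();print(s['position'],s['wrist_force'])
command_gripper(0.0,60); s=sense();print('gap',s['finger_gap'],s['wrist_force'],s['time_s'])
if s['finger_gap']>.004:
    p0=s['position']
    move_l([p0[0],p0[1],.22],R,feed=.12)
s=sense();print(s['time_s'],s['finger_gap'],s['position'])
p,d=camera('wrist');cv2.imwrite('pics/w5.png',p[:,:,::-1]);np.save('pics/w5.npy',wcloud(d,s,camera_params('wrist')))
p,d=camera('side');cv2.imwrite('pics/s5.png',cv2.resize(p[50:250,140:340,::-1],None,fx=3,fy=3))
E
```

```text
False
[0.6095 0.3356 0.0713] [ 0.1946 -0.5749 -0.5126]
gap 0.006909358198941485 [-3.4326 -1.8932  4.9019] 10.925
12.3167 0.006722433801851467 [0.6081 0.3348 0.2189]
```

View pics/w5.png

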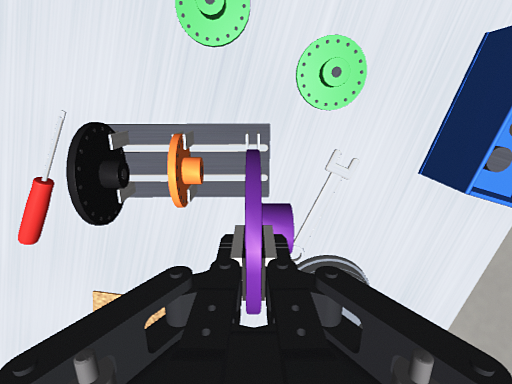

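View pics/s5.png

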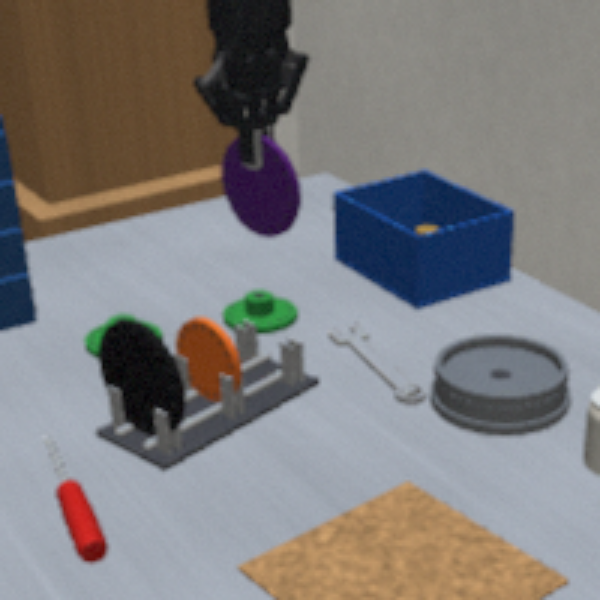

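The medium disc is held (gap 6.7 mm) with its hub on the tool +z side. Orange and black still stand in the stand. Next I turn it towards flat, hub up, over the mat.

```bash
cat >> h.py <<'E'
def lay(C,yaw,th):
    aa=np.radians(yaw);t=np.radians(th);f=np.array([np.cos(aa),np.sin(aa),0]);u=np.array([0,0,1.])
    x=f*np.cos(t)-u*np.sin(t); z=f*np.sin(t)+u*np.cos(t)
    return np.array(C)-x*.008, R_from(x,z), f, x, z
E
python3 - <<'E'
from rig import *
from h import *
from scipy.spatial.transform import Rotation as Ro, Slerp
np.set_printoptions(precision=3,suppress=True)
s=sense();R0=np.array(s['tcp_rot']);p0=np.array(s['position'])
P,R1,f,x,z=lay([.53,-.005,.20],92,28)
sl=Slerp([0,1],Ro.from_matrix([R0,R1]))
move_l(list(p0[:2])+[.27],None,feed=.2)
for a,pz in((.4,.30),(.75,.27),(1,P[2])):
    p=p0+(P-p0)*a;p[2]=pz
    q=inverse_kinematics(p,sl(a).as_matrix()); print(a,p,q)
    if q is None or abs(np.array(q)-np.array(sense()['joint_pos'])).max()>2.2: print('stop');break
    movep(p,sl(a).as_matrix())
s=sense();print(s['time_s'],s['finger_gap'],s['position'],s['joint_pos'])
for nm in('side','scene'):
    p,d=camera(nm);cv2.imwrite(f'pics/{nm}6.png',p[:,:,::-1])
E
```

```text
0.4 [0.577 0.196 0.3  ] [ 0.559  0.319 -0.945  1.78  -0.113  0.868  0.504]
0.75 [0.55  0.075 0.27 ] [ 1.085  0.586 -1.188  1.877 -0.367  0.909  1.445]
1 [ 0.53  -0.012  0.204] [ 1.183  0.943 -1.185  1.793 -0.241  1.109  1.849]
15.2333 0.007234103641615301 [ 0.531 -0.011  0.204] [ 1.18   0.944 -1.185  1.792 -0.242  1.109  1.848]
```

View pics/side6.png

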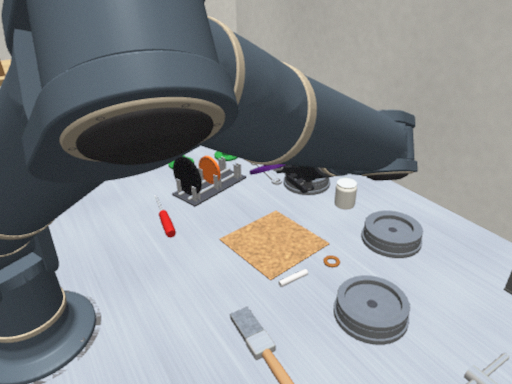

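View pics/scene6.png

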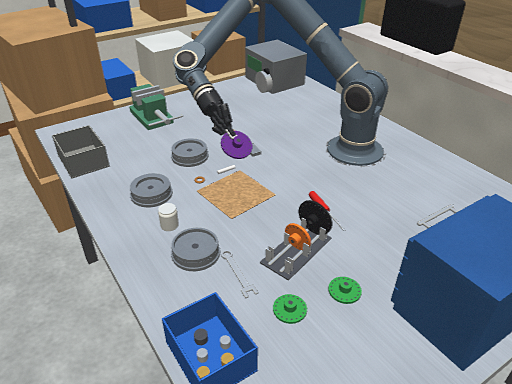

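The scene view shows the disc hub up over the mat at (237,145), tilted 28° as planned. I lower it until the far edge touches, open slightly and slide out backwards.

```bash
python3 - <<'E'
from rig import *
from h import *
np.set_printoptions(precision=4,suppress=True)
P,R1,f,x,z=lay([.53,-.005,.055],92,28)
move_l(P,R1,feed=.15)
P2=lay([.53,-.005,.022],92,28)[0]
print(move_l(P2,R1,feed=.03,until_force=4)); s=sense();p=np.array(s['position']);print(p,P2,s['wrist_force'],s['time_s'])
command_gripper(.022,20); print(sense()['finger_gap'])
u=np.array([0,0,1])
move_l(p-f*.045-u*.008,R1,feed=.06,until_force=15)
p=np.array(sense()['position']);
move_l(p-x*.05,R1,feed=.15)
s=sense();print(s['time_s'],s['position'],s['wrist_force'])
for nm in('side','scene'):
    q,d=camera(nm);cv2.imwrite(f'pics/{nm}7.png',q[:,:,::-1]);np.save(f'pics/{nm}7.npy',d)
E
```

```text
True
[ 0.5301 -0.0119  0.0347] [ 0.5302 -0.0121  0.0258] [-0.6402 -1.1999  3.1948] 17.2333
0.0220565832906546
18.9083 [ 0.5328 -0.1     0.0505] [ 0.1029  0.9801 -0.0779]
```

View pics/scene7.png

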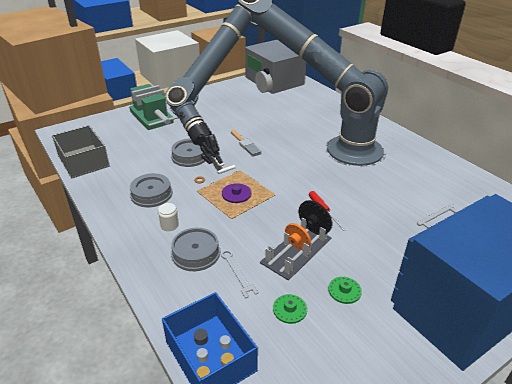

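The disc lies flat, hub up, on the mat at scene (236,192), and the pin and washer are where they were. Now I look from above with the tool pointing down.

```bash
python3 - <<'E'
from rig import *
from h import *
np.set_printoptions(precision=4,suppress=True)
s=sense();p=np.array(s['position'])
move_l(p+[0,-.03,.15],None,feed=.25)
R=R_from([0,0,-1],[0,1,0])
P=[.53,-.015,.17];print(inverse_kinematics(P,R),sense()['joint_pos'])
movep(P,R); sleep(.15)
s=sense();p,d=camera('wrist');cv2.imwrite('pics/w8.png',p[:,:,::-1]);W=wcloud(d,s,camera_params('wrist'));np.save('pics/w8.npy',W)
print(s['time_s'],s['position'])
h=cv2.cvtColor(p,cv2.COLOR_RGB2HSV);H,S=h[...,0].astype(int),h[...,1]
m=(abs(H-137)<12)&(S>70)&(W[...,2]<.05)&(np.hypot(W[...,0]-.53,W[...,1]+.015)<.1)
top=m&(W[...,2]>.027); pl=m&(W[...,2]<.018)&(W[...,2]>.006)
print('hub',cv2.minEnclosingCircle(W[top][:,:2].astype(np.float32)),np.median(W[top][:,2]),top.sum())
q=W[pl];print('plate',cv2.minEnclosingCircle(q[:,:2].astype(np.float32)),np.median(q[:,2]))
A=np.c_[q[:,:2],np.ones(len(q))];print('slope',np.linalg.lstsq(A,q[:,2],rcond=None)[0])
E
```

```text
[ 0.5905  0.3996 -0.8093  1.8986  0.3441  0.9875  1.1982] [ 1.2482  0.9795 -1.112   1.633  -0.1911  1.3221  1.9091]
20.7083 [ 0.5297 -0.0179  0.1679]
hub ((0.5309373736381531, -0.009532495401799679), 0.015879694372415543) 0.031404324407981354 581
plate ((0.5310366749763489, -0.009687206707894802), 0.04983622580766678) 0.011396533909378226
slope [0.0005 0.0009 0.0111]
```

View pics/w8.png

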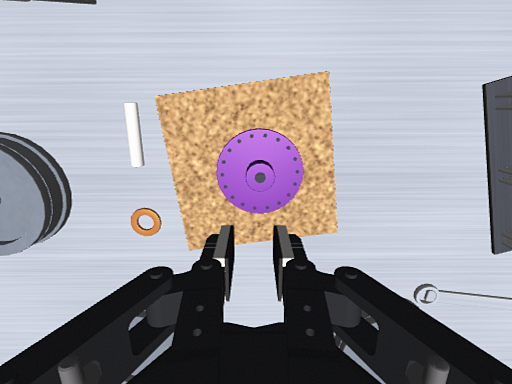

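The disc is at (260,172) in the wrist view: centre (0.531,-0.0096), plate top z=0.0114, hub top z=0.031, slope below 0.001. I take it by the hub.

```bash
python3 - <<'E'
from rig import *
from h import *
np.set_printoptions(precision=4,suppress=True)
R=R_from([0,0,-1],[0,1,0])
command_gripper(.048,40)
move_l([.531,-.0096,.06],R,feed=.2)
print(move_l([.531,-.0096,.001],R,feed=.06,until_force=5)); s=sense();print(s['position'],s['wrist_force'])
command_gripper(0.0,40); s=sense();print('gap',s['finger_gap'],s['position'],s['wrist_force'],s['time_s'])
if s['finger_gap']>.025:
    p=s['position'];move_l([p[0],p[1],.14],R,feed=.15)
    P=[.5541,-.3074,.14]; print(inverse_kinematics(P,R)); movep(P,R); sleep(.2)
s=sense();p,d=camera('wrist');cv2.imwrite('pics/w9.png',p[:,:,::-1]);W=wcloud(d,s,camera_params('wrist'));np.save('pics/w9.npy',W)
print(s['time_s'],s['position'],s['finger_gap'],s['joint_pos'])
E
```

```text
False
[ 0.5313 -0.0095  0.0013] [-0.579  -0.0281 -0.3523]
gap 0.030572020661881295 [ 0.5315 -0.0096  0.0016] [-0.7935 -1.4603  4.16  ] 23.25
[ 0.932   0.5783 -0.7037  1.6897  0.4247  1.032   1.6569]
25.6667 [ 0.5548 -0.3053  0.1403] 0.03090191607449512 [ 0.93    0.5776 -0.7052  1.6906  0.4246  1.0319  1.6567]
```

View pics/w9.png

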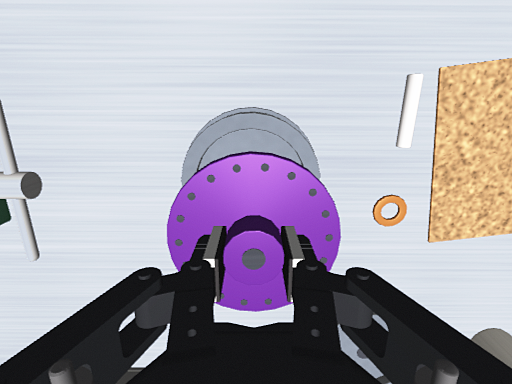

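The disc is held by the hub at (253,245), with the base partly hidden behind it. I back off towards the robot so both show fully in one picture, then measure the relative offset.

```bash
cat > meas.py <<'E'
from rig import *
from h import *
from scipy.optimize import least_squares
np.set_printoptions(precision=4,suppress=True)
def fitc(p,R):
    f=lambda c:np.hypot(p[:,0]-c[0],p[:,1]-c[1])-R
    r=least_squares(f,p.mean(0),loss='soft_l1',f_scale=.0007); return r.x,np.sqrt(np.mean(r.fun**2))
def run(tag):
    s=sense();p,d=camera('wrist');cv2.imwrite(f'pics/{tag}.png',p[:,:,::-1]);W=wcloud(d,s,camera_params('wrist'))
    tp=np.array(s['position']);print(s['time_s'],tp)
    h=cv2.cvtColor(p,cv2.COLOR_RGB2HSV);H,S=h[...,0].astype(int),h[...,1]
    pur=(abs(H-137)<12)&(S>60)&(np.hypot(W[...,0]-tp[0],W[...,1]-tp[1])<.07)
    z=W[pur][:,2];hist,e=np.histogram(z,60);zp=np.median(z[(z>e[hist.argmax()]-.004)&(z<e[hist.argmax()]+.005)])
    pl=pur&(abs(W[...,2]-zp)<.004);q=W[pl];A=np.c_[q[:,:2],np.ones(len(q))];sl=np.linalg.lstsq(A,q[:,2],rcond=None)[0]
    (c,R)=cv2.minEnclosingCircle(q[:,:2].astype(np.float32))
    hull=cv2.convexHull(q[:,:2].astype(np.float32))[:,0]
    cf,res=fitc(hull[hull[:,0]>c[0]-.01],.0495) if len(hull)>8 else (c,0)
    hub=pur&(W[...,2]>zp+.015)&(W[...,2]<zp+.026);hc=cv2.minEnclosingCircle(W[hub][:,:2].astype(np.float32))
    print('disc plate z',zp,'slope',sl[:2],'minenc',c,R,'fit',cf,res,'hub',hc,'rel tcp',np.array(c)-tp[:2])
    g=(W[...,2]>.037)&(W[...,2]<.0455)&(np.hypot(W[...,0]-.554,W[...,1]+.307)<.09);b=W[g]
    (bc,bR)=cv2.minEnclosingCircle(b[:,:2].astype(np.float32))
    fl=(W[...,2]>.026)&(W[...,2]<.033)&(np.hypot(W[...,0]-bc[0],W[...,1]-bc[1])<.053)
    print('base minenc',bc,bR,'n',len(b),'floor',cv2.minEnclosingCircle(W[fl][:,:2].astype(np.float32)),np.median(W[fl][:,2]))
    rr=np.hypot(b[:,0]-bc[0],b[:,1]-bc[1]);print('inner',np.percentile(rr,[1,3,5]))
    return tp
if __name__=='__main__':
    import sys
    R=R_from([0,0,-1],[0,1,0])
    if inverse_kinematics([.45,-.3074,.14],R) is None: print('no')
    else: move_l([.45,-.3074,.14],R,feed=.2);sleep(.2);run('w10')
E
python3 meas.py
```

```text
26.5833 [ 0.4515 -0.307   0.1401]
disc plate z 0.14978614066744012 slope [0.0018 0.0018] minenc (0.45152774453163147, -0.3058808743953705) 0.05028731748461723 fit [ 0.4517 -0.3062] 0.0002621327416433548 hub ((0.44446897506713867, -0.306021511554718), 0.029064316302537918) rel tcp [-0.      0.0011]
base minenc (0.5957097411155701, -0.3060048818588257) 0.04432699456810951 n 952 floor ((0.6010158061981201, -0.3096804916858673), 0.02284436672925949) 0.03203516847727245
inner [0.0104 0.0112 0.012 ]
```

View pics/w10.png

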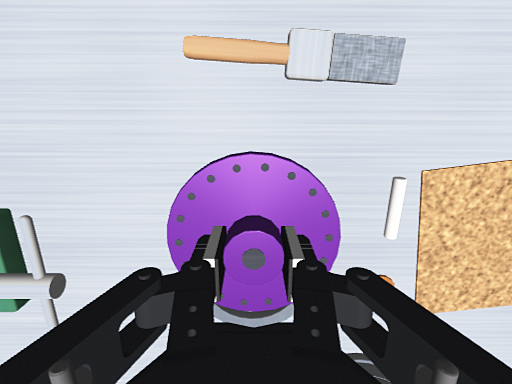

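The picture's up direction points towards the robot, so I backed off the wrong way. I move to larger x instead.

```bash
python3 - <<'E'
from meas import *
R=R_from([0,0,-1],[0,1,0])
move_l([.675,-.3074,.14],R,feed=.25);sleep(.2);run('w11')
E
```

```text
27.8833 [ 0.674  -0.3082  0.1404]
disc plate z 0.14993185633138773 slope [-0.0001  0.0005] minenc (0.673818051815033, -0.30733639001846313) 0.05025796964764595 fit [ 0.6743 -0.3074] 0.00021157741455529052 hub ((0.666663408279419, -0.30734091997146606), 0.028922060504555702) rel tcp [-0.0002  0.0009]
base minenc (0.5546862483024597, -0.30738821625709534) 0.06617646664381027 n 5428 floor ((0.5535978078842163, -0.30718499422073364), 0.052657969295978546) 0.029364237776916158
inner [0.0512 0.0516 0.0519]
```

View pics/w11.png

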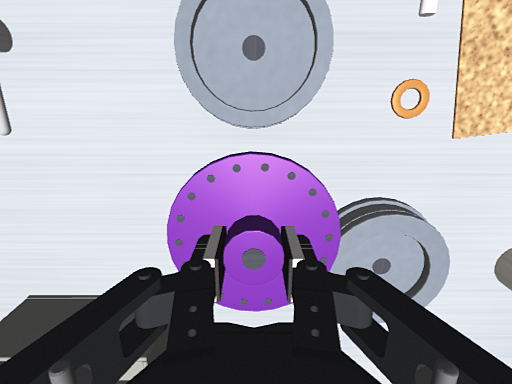

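Base centre is (0.5543,-0.3073), in agreement with the first view, and the held disc is flat at TCP+(−0.0001,+0.0010). I go above the recess, correct the x and y, and descend until contact.

```bash
python3 - <<'E'
from meas import *
R=R_from([0,0,-1],[0,1,0])
t=np.array([.5543,-.3083,.055])
move_l(t,R,feed=.2);sleep(.2)
cmd=t.copy()
for i in range(2):
    ps=np.mean([np.array(sense()['position']) for _ in range(5)],0);e=t-ps;print('err',e)
    if abs(e[:2]).max()<.0004: break
    cmd[:2]+=e[:2]; move_l(cmd,R,feed=.05); sleep(.2)
cmd[2]=.025
r=move_l(cmd,R,feed=.025,until_force=5)
s=sense();print(r,s['position'],s['wrist_force'],s['ft_torque'],s['time_s'])
E
```

```text
err [-0.0015 -0.0003 -0.0008]
err [ 0.0014  0.0003 -0.    ]
True [ 0.5541 -0.3082  0.0276] [-0.5748 -0.4037  5.119 ] [-0.0301  0.026  -0.006 ] 30.925
```

Contact came at TCP z=0.0276, against about 0.028 expected for fully home; resting on the collar would have stopped it at 0.040. I release, retreat and look.

```bash
python3 - <<'E'
from meas import *
R=R_from([0,0,-1],[0,1,0])
command_gripper(.046,20); print(sense()['finger_gap'])
move_l([.5543,-.3083,.10],R,feed=.1)
move_l([.60,-.3083,.2],R,feed=.25);sleep(.2)
s=sense();p,d=camera('wrist');cv2.imwrite('pics/w12.png',p[:,:,::-1]);W=wcloud(d,s,camera_params('wrist'))
h=cv2.cvtColor(p,cv2.COLOR_RGB2HSV);H,S=h[...,0].astype(int),h[...,1]
pur=(abs(H-137)<12)&(S>60)&(np.hypot(W[...,0]-.554,W[...,1]+.307)<.08)
q=W[pur&(W[...,2]<.045)];A=np.c_[q[:,:2],np.ones(len(q))]
print('plate',cv2.minEnclosingCircle(q[:,:2].astype(np.float32)),np.median(q[:,2]),np.linalg.lstsq(A,q[:,2],rcond=None)[0][:2])
t=W[pur&(W[...,2]>.05)];print('hub',cv2.minEnclosingCircle(t[:,:2].astype(np.float32)),np.median(t[:,2]))
b=W[~pur&(W[...,2]>.036)&(W[...,2]<.0455)&(np.hypot(W[...,0]-.554,W[...,1]+.307)<.08)]
print('rim',cv2.minEnclosingCircle(b[:,:2].astype(np.float32)),np.median(b[:,2]),s['time_s'],s['wrist_force'])
p,d=camera('scene');cv2.imwrite('pics/scene12.png',p[:,:,::-1])
E
```

```text
0.046235577085474516
plate ((0.5547741055488586, -0.30728501081466675), 0.051548976451158524) 0.03735697373827129 [0.0007 0.0041]
hub ((0.5868563652038574, -0.30759114027023315), 0.06354425847530365) 0.057507809871569726
rim ((0.5537145137786865, -0.3068322539329529), 0.06607308983802795) 0.04119864423635228 32.9 [-0.7141  0.2115 -0.9151]
```

View pics/w12.png

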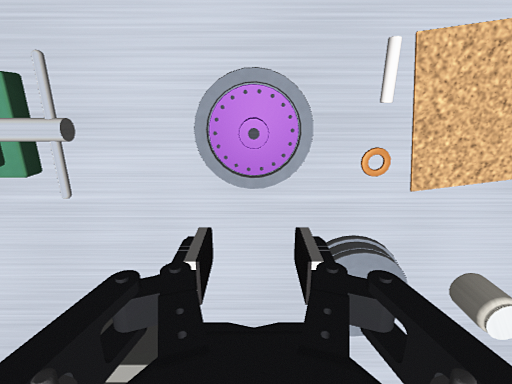

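View pics/scene12.png

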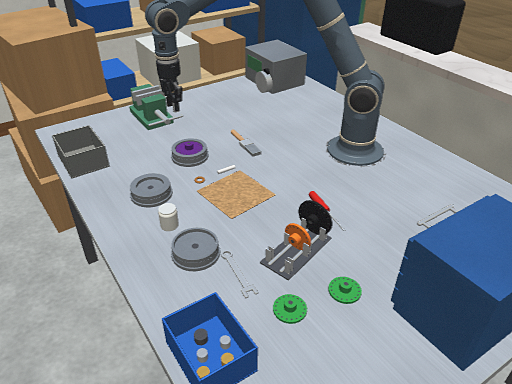

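```bash
python3 -c "
from rig import *
finish_job()"
```

```text
the job is handed in; nothing more can be done
```

I set the purple medium disc, the one that fits the base on the job, hub up in the recess and handed the job in at about 33 s. The job base's recess measured 52 mm in radius. I took the disc from the stand by its rim, laid it flat on the cork mat and let go, then took it by the hub and seated it.

**On the mat:** after I let go, the disc lay hub up with its plate top at z = 0.0114 m (0.012 expected) and a slope below 0.001.

**In the recess:**

| Check | Measured | Should be |
|---|---|---|
| Plate top below the rim | 3.8 mm | 4 mm |
| Disc axis to recess centre | within about 1 mm | within 5 mm |
| Tilt | about 0.004 | below 0.04 rad |

The black and orange discs still stand in their slots. In the last scene picture nothing else on the bench looks moved, and the gripper is clear.

**Disagreements:**
- **Fingertip position:** the tips are about 14 mm behind the reported TCP (all three cameras agree), where the description says 25 mm ahead. My first grasp closed on air above the disc because of this; with that offset corrected it worked.
- **Last hub circle fit:** it gave a 63 mm radius because stray pixels got in, so I ignored it and relied on the plate and rim fits.

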